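# Clamp the ordered shape on the engraving bed

## Task

A dark finished sample lies on the white order mat beside the bins: take the pale blank of the same shape from the bins and lay it flat on the engraving bed, its shank centred on the marks and in line with the bed. Then flip the red-gripped hold-down lever over so that its pad presses on the blank, and leave it so. Leave the other blanks, the dark pieces and everything else on the table where they are.

Things in the scene. Friction and masses are not known exactly. Their poses are not given: they have to be found in the camera images.
- blank_key: blank of pale wood, about 50 g, shaped like a key: 120 mm long; round 44 mm bow at its -x end, two 11 mm wide teeth that stand out to its +y side near the +x end. 16 mm thick. Origin at the underside, in the middle of its straight shank, which runs along its own x, is 18 mm wide and is plain for at least 20 mm either way from the origin; z up. Lies flat in one of the bins; which bin varies
- blank_arrow: blank of pale wood, about 50 g, shaped like an arrow: 120 mm long; its head, two slanting barbs 57 mm across, at the +x end, the tail end plain. 16 mm thick. Origin at the underside, in the middle of its straight shank, which runs along its own x, is 18 mm wide and is plain for at least 20 mm either way from the origin; z up. Lies flat in one of the bins; which bin varies
- blank_bone: blank of pale wood, about 50 g, shaped like a dog bone: 120 mm long; two 30 mm round lobes side by side (58 mm across) at each end. 16 mm thick. Origin at the underside, in the middle of its straight shank, which runs along its own x, is 18 mm wide and is plain for at least 20 mm either way from the origin; z up. Lies flat in one of the bins; which bin varies
- blank_mallet: blank of pale wood, about 50 g, shaped like a mallet: 121 mm long; a crosswise head 62 mm wide and 29 mm long at the +x end, the tail end plain. 16 mm thick. Origin at the underside, in the middle of its straight shank, which runs along its own x, is 18 mm wide and is plain for at least 20 mm either way from the origin; z up. Lies flat in one of the bins; which bin varies
- sample_key: finished piece of dark wood, same outline, size and axes as blank_key (key), 60 g. Lies flat either on the order mat (then it is the sample) or on the blue display board (140 by 340 mm, 4 mm thick, flat on the table beyond the bins)
- sample_arrow: finished piece of dark wood, same outline, size and axes as blank_arrow (arrow), 60 g. Lies flat either on the order mat (then it is the sample) or on the blue display board (140 by 340 mm, 4 mm thick, flat on the table beyond the bins)
- sample_bone: finished piece of dark wood, same outline, size and axes as blank_bone (bone), 60 g. Lies flat either on the order mat (then it is the sample) or on the blue display board (140 by 340 mm, 4 mm thick, flat on the table beyond the bins)
- sample_mallet: finished piece of dark wood, same outline, size and axes as blank_mallet (mallet), 60 g. Lies flat either on the order mat (then it is the sample) or on the blue display board (140 by 340 mm, 4 mm thick, flat on the table beyond the bins)
- bins: grey open tray of four bins, two by two, 319 mm (x) by 285 mm (y), 28 mm high, walls and floor 5 mm; fixed, its place varies. Origin at the centre of the underside. Bin centres at x = +-79, y = +-70 mm; each 152 by 135 mm inside; one blank in each
- order_mat: white paper mat 170 by 120 mm, 4 mm thick, on the table to the left of the bins; origin at the centre of the underside; fixed, its place varies. Exactly one dark sample lies on it
- bed: engraving bed: aluminium base 240 (x) by 100 mm, 12 mm thick, reaching from x = -90 to +150 mm, with a black rubber pad 150 by 84 mm about the origin, its top 16 mm above the table, with white centre marks. Origin at the table, under the centre of the rubber; the hold-down lever's pivot is at its +x end (two steel cheeks at x = 95 to 125 mm, 70 mm high). Fixed, its place and yaw vary
- bed_centre (a point): centre of the top of the rubber on the bed, where the middle of the blank's shank belongs; axes as the bed's (the blank's length goes along x, either way round)
- lever (a joint): angle of the cam hold-down lever, rad: about 0 when it is down, level, its orange pad pressing on a 16 mm blank; grows as it is lifted; 1.57 upright, up to 2.0 leaning away from the rubber. Stops at -0.1 with no blank below. Stiff (0.15 N m of friction, 1 to 2 N at the grip): stays where it is left
- lever_hinge (a point): point on the lever's pivot axis, which runs along the bed's y; 110 mm along the bed's +x from bed_centre, 55 mm above the table
- lever_grip (a point): centre of the lever's red grip, a bar of 24 mm diameter and 40 mm long parallel to the pivot, 165 mm from it. From the pivot it lies at -cos(angle) * 165 mm along the bed's x and sin(angle) * 165 mm up. The steel lever arm between is 16 mm wide and 12 mm thick
- pad: orange pad, 26 mm wide and 18 mm deep, sprung by up to 2 mm, under the lever arm 110 mm from the pivot: comes down on bed_centre. Origin at the centre of its pressing face
- pliers: red-handled pliers, bystander, lying on the right; origin about its middle
- mug: blue mug, 80 mm wide, 95 mm high, bystander; origin under its centre
- glue: white bottle with orange cap, 130 mm high, bystander; origin under its centre
- wax: amber jar, 70 mm wide, 60 mm high, bystander; origin under its centre
- brush: brush lying on the table on the far side, bystander
Not all that is in view belongs to the job. Leave any orange look-alike of the sample_arrow alone. What is shaped like the blank_bone but pink is not meant.

How it is judged:
On the way:
1. the blank that matches the sample lies flat, centred and in line on the engraving bed, let go, with the lever still open (((horizontal distance between sample_key and order_mat below 0.07 m and horizontal distance between blank_key and bed_centre below 0.022 m and angle between the x axis of blank_key and the x axis of bed, either way round below 0.3 rad and z of blank_key in the frame of bed_centre between -0.004 and 0.006 m and angle between blank_key's own z axis and vertical below 0.1 rad and linear speed of blank_key below 0.02 m/s and contact force between the fingers and blank_key below 0.1 N and value of joint lever above 0.8 rad) or (horizontal distance between sample_arrow and order_mat below 0.07 m and horizontal distance between blank_arrow and bed_centre below 0.022 m and angle between the x axis of blank_arrow and the x axis of bed, either way round below 0.3 rad and z of blank_arrow in the frame of bed_centre between -0.004 and 0.006 m and angle between blank_arrow's own z axis and vertical below 0.1 rad and linear speed of blank_arrow below 0.02 m/s and contact force between the fingers and blank_arrow below 0.1 N and value of joint lever above 0.8 rad) or (horizontal distance between sample_bone and order_mat below 0.07 m and horizontal distance between blank_bone and bed_centre below 0.022 m and angle between the x axis of blank_bone and the x axis of bed, either way round below 0.3 rad and z of blank_bone in the frame of bed_centre between -0.004 and 0.006 m and angle between blank_bone's own z axis and vertical below 0.1 rad and linear speed of blank_bone below 0.02 m/s and contact force between the fingers and blank_bone below 0.1 N and value of joint lever above 0.8 rad) or (horizontal distance between sample_mallet and order_mat below 0.07 m and horizontal distance between blank_mallet and bed_centre below 0.022 m and angle between the x axis of blank_mallet and the x axis of bed, either way round below 0.3 rad and z of blank_mallet in the frame of bed_centre between -0.004 and 0.006 m and angle between blank_mallet's own z axis and vertical below 0.1 rad and linear speed of blank_mallet below 0.02 m/s and contact force between the fingers and blank_mallet below 0.1 N and value of joint lever above 0.8 rad))), for 0.2 s.
At the end, for the whole second after the job is handed in: The blank of the sample's shape lies flat on the rubber, its middle within 22 mm of the bed's centre and its length within 0.3 rad of the bed's x (either way round), at rest, with the lever down (within 0.05 rad of 0) and its pad pressing on the blank with over 0.3 N (((horizontal distance between sample_key and order_mat below 0.07 m and horizontal distance between blank_key and bed_centre below 0.022 m and angle between the x axis of blank_key and the x axis of bed, either way round below 0.3 rad and z of blank_key in the frame of bed_centre between -0.004 and 0.006 m and angle between blank_key's own z axis and vertical below 0.1 rad and linear speed of blank_key below 0.02 m/s and contact force between pad and blank_key above 0.3 N and value of joint lever between -0.05 and 0.05 rad) or (horizontal distance between sample_arrow and order_mat below 0.07 m and horizontal distance between blank_arrow and bed_centre below 0.022 m and angle between the x axis of blank_arrow and the x axis of bed, either way round below 0.3 rad and z of blank_arrow in the frame of bed_centre between -0.004 and 0.006 m and angle between blank_arrow's own z axis and vertical below 0.1 rad and linear speed of blank_arrow below 0.02 m/s and contact force between pad and blank_arrow above 0.3 N and value of joint lever between -0.05 and 0.05 rad) or (horizontal distance between sample_bone and order_mat below 0.07 m and horizontal distance between blank_bone and bed_centre below 0.022 m and angle between the x axis of blank_bone and the x axis of bed, either way round below 0.3 rad and z of blank_bone in the frame of bed_centre between -0.004 and 0.006 m and angle between blank_bone's own z axis and vertical below 0.1 rad and linear speed of blank_bone below 0.02 m/s and contact force between pad and blank_bone above 0.3 N and value of joint lever between -0.05 and 0.05 rad) or (horizontal distance between sample_mallet and order_mat below 0.07 m and horizontal distance between blank_mallet and bed_centre below 0.022 m and angle between the x axis of blank_mallet and the x axis of bed, either way round below 0.3 rad and z of blank_mallet in the frame of bed_centre between -0.004 and 0.006 m and angle between blank_mallet's own z axis and vertical below 0.1 rad and linear speed of blank_mallet below 0.02 m/s and contact force between pad and blank_mallet above 0.3 N and value of joint lever between -0.05 and 0.05 rad))); the robot touches nothing.
It fails at once if a blank of another shape is moved more than 50 mm ((horizontal distance between sample_key and order_mat below 0.07 m and distance of any of blank_arrow, blank_bone, blank_mallet from where it was at the start of the episode above 0.05 m) or (horizontal distance between sample_arrow and order_mat below 0.07 m and distance of any of blank_key, blank_bone, blank_mallet from where it was at the start of the episode above 0.05 m) or (horizontal distance between sample_bone and order_mat below 0.07 m and distance of any of blank_key, blank_arrow, blank_mallet from where it was at the start of the episode above 0.05 m) or (horizontal distance between sample_mallet and order_mat below 0.07 m and distance of any of blank_key, blank_arrow, blank_bone from where it was at the start of the episode above 0.05 m)).
It fails at once if a dark piece is moved more than 30 mm (distance of any of sample_key, sample_arrow, sample_bone, sample_mallet from where it was at the start of the episode above 0.03 m).
It fails at once if a bystander is moved more than 40 mm (distance of any of pliers, mug, glue, wax, brush from where it was at the start of the episode above 0.04 m).
It also fails if it takes over 54 s, if anything falls off the work surface, if the arm or the gripper's body presses on something with over 40 N, if the wrist force passes 120 N, or if a joint passes its speed limit or range.

## Robot

A 7-joint arm with a two-finger parallel gripper is mounted at the origin on the work surface. World frame = base frame: x ahead of the robot, y to its left, z up, the work surface at z = 0. Lengths are in m, angles in rad, forces in N, time in s.
With the tool pointing down it reaches from about 0.4 to 0.85 m from the base axis. Payload 10.4 kg.
Tool frame: the origin (TCP) lies where the fingers leave the gripper's body, on its centre line; the fingertips stand 73 mm ahead of it and the grasp point (between the pads) lies 54 mm ahead of it; z points along the fingers, y is the line along which they close (so a half turn about z gives the same grasp; the last joint's range is limited). The gripper opens to 85 mm and grips with 20 to 120 N. Pads are 22 mm wide; open, the fingers measure 114 mm over their backs; the gripper's body (76 mm by 85 mm) begins 54 mm behind the grasp point. The pads swing forward as they close: fully open they stand 13 mm farther back than shut.
Start: joints at [1.173, 0.332, -0.065, 1.46, 0.022, 1.35, -0.088], TCP at [0.229, -0.582, 0.304] pointing down, gripper open.
Joint ranges: [-2.6, 2.6], [-0.5, 2.12], [-1.47, 1.34], [0.16, 2.42], [-1.27, 4.41], [0.06, 2.06], [-2.6, 2.6]. Speed limits (rad/s): [2.22, 2.22, 2.79, 2.79, 3.14, 3.14, 3.14].

## Interface

Orientations are given as [roll, pitch, yaw] about the fixed x, y, z axes, in that order (R = Rz(yaw) Ry(pitch) Rx(roll)).
In Python, from station import manip gives the robot as it stands.
- The arm moves only by the tool jog_arm, never from a script. Its arguments are lists of equal length, an entry for each row: "dp": the shift along the tool's x, y, z in mm, a list of three; "dr": the turn, a rotation vector about the tool's x, y, z in rad, a list of three. A call has 1 to 10 rows; each row is the pose to reach, as a shift and turn from the pose commanded when the call began, along the tool's axes at that moment; what a row does not reach only later rows make up. A row lasts 1/8 s, in which the tool goes at most 62.5 mm and 10.7 degrees, less where a joint would pass 70% of its speed; a pose out of reach is approached as far as the arm can. A call with a gripper value outside its range is refused whole. "grip" is the finger opening in mm, from 0 to 85.4, set as the call begins (left out, the last holds). The fingers move at their own pace and stop on an object; "grip_force" is the grip in N (left out, the last holds). Time passes only in rows, so rows that repeat a pose let the fingers close. It gives the time, the measured TCP pose, the force, the opening and the grip force at its end, in the units of the state.
- manip.read_state(): the state, without advancing time (a new reading comes with each control period).
- manip.grab_frame(name): name is "scene" or "top"; returns a dict with "img" (400x640x3 uint8, red, green, blue), "depth" (400x640 float32, m along the optical axis (not along the pixel's ray), 0 where there is no reading), "intrinsics" (3x3 intrinsics, pixels), "k1" (the pictures are not rectified: a ray, as slopes to the right and down, at radius r is drawn at 1 + k1 r^2 times it, then the intrinsics apply), "camera_from_world" (4x4, takes a point from world to camera coordinates). Camera axes: x right, y down, z forward; pixel columns grow to the right and rows downward; lengths in m; the calibration is good to about 2 mm. A picture is of the moment at which its call begins.
- manip.close_job(): hands the job in; it is judged then, once.
The state is a dict: "t": time; "joints": joint angles; "joint_vel": joint speeds; "effort": joint torques, N m; "eef_pos": TCP position; "tcp_rot": TCP orientation; "ft_force": force on the tool from outside, world axes, zero at the start; "wrist_torque": the same for the moment, N m; "width": finger opening in m; "gripper_force": force on a finger pad.
Only numpy, scipy, OpenCV 4.12 (cv2) and the standard library are available. Lean on these libraries where they do the work, as an engineer would, in place of code of your own. Each camera call takes 0.05 s, during which the arm holds its last target. There are 200 camera calls.

## Working session

There is one attempt and no reset: what is moved stays moved. The work goes in short steps, Python scripts to look and compute and a tool call to move; the robot and the scene stay as the last step left them, time stands still between calls to the robot, and variables do not carry over. Pictures are saved under pics/ and viewed, at most 10 in all, crops included, and the job is handed in when it is done.

Besides the shell and the picture viewer there is one more tool, called after "Request:" by a JSON object that holds its "method" and its "body". jog_arm: Moves the arm, as the interface text tells. Its arguments: {"type":"object","properties":{"dp":{"type":"array"},"dr":{"type":"array"},"grip":{"type":"number"},"grip_force":{"type":"number"}},"required":["dp","dr"]}

```bash
mkdir -p pics
cat > h.py <<'E'
import numpy as np, cv2
from station import manip
def cast(f,uv,z):
    K=np.array(f["intrinsics"]);T=np.array(f["camera_from_world"]);k=f["k1"]
    uv=np.atleast_2d(np.array(uv,float))
    d=(uv-[K[0,2],K[1,2]])/[K[0,0],K[1,1]]
    s=d.copy()
    for _ in range(20): s=d/(1+k*(s**2).sum(1,keepdims=True))
    r=np.c_[s,np.ones(len(s))]@T[:3,:3]
    c=-T[:3,:3].T@T[:3,3]
    return c+r*((z-c[2])/r[:,2])[:,None]
def save(f,n): cv2.imwrite("pics/"+n,f["img"][:,:,::-1])
E
python3 - <<'E'
from h import *
for n in("top","scene"):
    f=manip.grab_frame(n);save(f,n+"0.png");T=np.array(f["camera_from_world"]);print(n,-T[:3,:3].T@T[:3,3],f["k1"])
    np.save(n+"0.npy",f,allow_pickle=True)
s=manip.read_state();print(s)
E
```

```text
top [ 0.27830932 -0.02477197  1.33377663] -0.0956711864895872
scene [ 1.31887857 -0.20475866  1.14425228] -0.05081083480465557
{'t': 0.1, 'joints': array([ 1.17340247,  0.33281931, -0.064727  ,  1.46086745,  0.02159034,
        1.34989684, -0.08851767]), 'joint_vel': array([-3.14493554e-05, -2.45763363e-03, -2.32463357e-04, -1.27099459e-03,
       -2.10836304e-04,  6.23530897e-04,  7.23813488e-05]), 'effort': array([ 9.93738468e-04, -6.26745415e+01,  4.87029820e-02, -3.92429137e+01,
        1.62475999e-02,  6.96595263e-03, -1.38048690e-04]), 'eef_pos': array([ 0.22872771, -0.58137762,  0.30318402]), 'tcp_rot': array([-3.14029742e+00,  4.04577648e-05,  3.74819051e-01]), 'ft_force': array([-0.26231885, -0.64321093, -0.13599886]), 'wrist_torque': array([ 0.02084146, -0.05609205,  0.00777726]), 'gripper_force': 0.0, 'width': 0.08557286716143554}
```

View pics/top0.png

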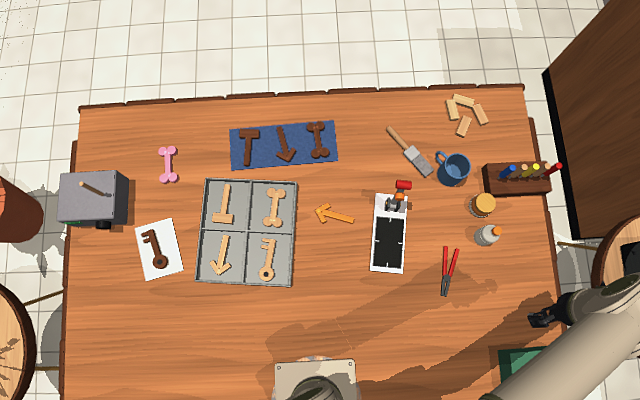

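View pics/scene0.png

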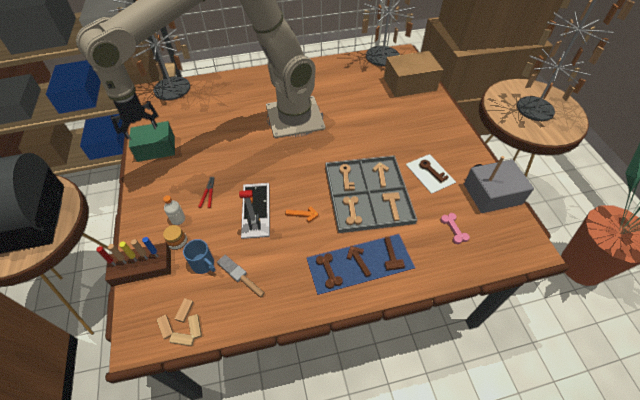

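The sample on the mat (158,250) is a key, and the matching blank lies in the bin at (267,258). The bed's rubber is at (389,240), with the lever upright at its far end and the red grip at (403,185).

Run:
```python
from h import *
f=np.load("top0.npy",allow_pickle=True).item()
im=f["img"];hsv=cv2.cvtColor(im,cv2.COLOR_RGB2HSV)
# key blank
m=((hsv[...,1]>70)&(hsv[...,2]>110)).astype(np.uint8); w=np.zeros_like(m);w[234:284,248:290]=1;m*=w
n,l,st,c=cv2.connectedComponentsWithStats(m);i=1+np.argmax(st[1:,4]);print(st[i],c[i])
v,u=np.nonzero(l==i);P=cast(f,np.c_[u,v],.021)[:,:2];np.save("kp.npy",P)
mu=P.mean(0);U,S,V=np.linalg.svd(P-mu,full_matrices=False);a=V[0];b=np.array([-a[1],a[0]])
t=(P-mu)@a;q=(P-mu)@b;print("mean",mu,"axis",a,t.min(),t.max())
for k in np.arange(-.07,.07,.006):
    s=(t>=k)&(t<k+.006)
    if s.any():print("%.3f n%d %.4f %.4f"%(k+.003,s.sum(),q[s].min(),q[s].max()))
# rubber
m=(hsv[...,2]<60).astype(np.uint8);w=np.zeros_like(m);w[205:280,365:415]=1;m*=w
m=cv2.morphologyEx(m,cv2.MORPH_CLOSE,np.ones((5,5)))
cn=max(cv2.findContours(m,0,1)[0],key=cv2.contourArea).reshape(-1,2)
Q=cast(f,cn,.016)[:,:2];r=cv2.minAreaRect((Q*1000).astype(np.float32));print("rubber",r,cv2.boxPoints(r))
# bed base (white/alu)
m=((hsv[...,1]<60)&(hsv[...,2]>150)).astype(np.uint8);w=np.zeros_like(m);w[190:280,362:415]=1;m*=w
cn=max(cv2.findContours(m,0,1)[0],key=cv2.contourArea).reshape(-1,2)
Q=cast(f,cn,.012)[:,:2];r=cv2.minAreaRect((Q*1000).astype(np.float32));print("base",r,cv2.boxPoints(r))
cr=np.hstack([cv2.resize(im[230:288,245:293],None,fx=8,fy=8,interpolation=2)[:464,:384],cv2.resize(im[172:278,365:417],None,fx=4.37,fy=4.377,interpolation=2)[:464]])
cv2.imwrite("pics/c.png",cr[:,:,::-1]);print(cr.shape)
```

```text
[259 238  17  43 391] [267.58823529 259.72378517]
mean [0.41292705 0.12260297] axis [-0.99180174  0.12778617] -0.06415495154623377 0.06064631439720543
-0.067 n1 -0.0111 -0.0111
-0.061 n26 -0.0231 0.0164
-0.055 n24 -0.0225 0.0170
-0.049 n12 -0.0007 0.0145
-0.043 n21 -0.0240 0.0151
-0.037 n27 -0.0237 0.0154
-0.031 n16 -0.0171 0.0133
-0.025 n14 -0.0043 0.0139
-0.019 n13 -0.0037 0.0141
-0.013 n13 -0.0058 0.0120
-0.007 n14 -0.0055 0.0126
-0.001 n12 -0.0049 0.0102
0.005 n14 -0.0073 0.0108
0.011 n13 -0.0067 0.0111
0.017 n13 -0.0088 0.0090
0.023 n19 -0.0144 0.0125
0.029 n26 -0.0197 0.0160
0.035 n26 -0.0221 0.0198
0.041 n23 -0.0218 0.0203
0.047 n24 -0.0212 0.0180
0.053 n24 -0.0174 0.0153
0.059 n16 -0.0109 0.0126
rubber ((446.9705505371094, -241.1343994140625), (81.87689208984375, 146.98898315429688), 80.89734649658203) [[ 367.925   -269.93018]
 [ 513.06287 -293.1844 ]
 [ 526.0161  -212.33862]
 [ 380.87823 -189.08441]]
base ((477.3675537109375, -244.4805145263672), (99.7916488647461, 239.97579956054688), 81.2577133178711) [[ 351.19    -275.55966]
 [ 588.37775 -312.03366]
 [ 603.5451  -213.40137]
 [ 366.35736 -176.92737]]
(464, 611, 3)
```

View pics/c.png

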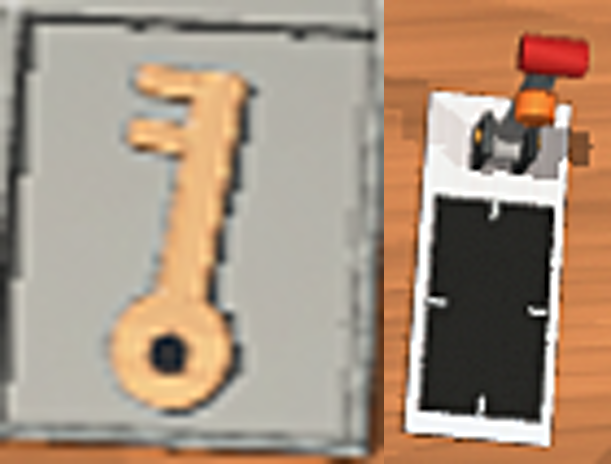

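The key's shank runs from bow (168,352 in the crop) up to teeth on the left; the bed has four white marks around its centre at (485,305), and the lever is leaning back, open.

```bash
cat >> h.py <<'E'
from scipy.spatial.transform import Rotation as R
def go(x,y,z,yaw,s=None):
    s=s or manip.read_state()
    A=R.from_euler("xyz",s["tcp_rot"]);B=R.from_euler("xyz",[np.pi,0,yaw])
    print("dp",np.round(A.inv().apply(np.array([x,y,z])-s["eef_pos"])*1000).astype(int).tolist(),"dr",np.round((A.inv()*B).as_rotvec(),3).tolist())
E
python3 - <<'E'
from h import *
go(.40,-.28,.30,-.05); go(.43,-.08,.30,-.23);go(.4175,.119,.26,-.23)
E
```

```text
dp [270, -218, 3] dr [-0.001, 0.0, 0.425]
dp [371, -393, 4] dr [-0.001, 0.0, 0.605]
dp [432, -583, 44] dr [-0.001, 0.0, 0.605]
```

Request:
{"method": "jog_arm", "body": {"dp": [[54,-44,0],[108,-87,0],[162,-131,0],[216,-174,0],[270,-218,0],[304,-276,0],[338,-335,0],[371,-393,4],[391,-456,14],[411,-520,24]], "dr": [[0,0,0.1],[0,0,0.2],[0,0,0.3],[0,0,0.4],[0,0,0.43],[0,0,0.5],[0,0,0.6],[0,0,0.605],[0,0,0.605],[0,0,0.605]], "grip": 42}}

```text
t: 1.35
eef_pos: [0.4222, -0.0007, 0.2869]
tcp_rot: [3.141, -0.001, -0.23]
ft_force: [2.1, -0.5, 0.3]
width: 0.042
gripper_force: 0.0
```

Run:
```python
from h import *
s=manip.read_state();print(s["t"],s["eef_pos"],s["tcp_rot"],s["width"])
go(.4175,.119,.16,-.23)
```

```text
1.35 [ 0.42224665 -0.00074172  0.2869332 ] [ 3.14138198e+00 -5.32534487e-04 -2.30074733e-01] 0.04202333131975742
dp [-32, -116, 127] dr [0.0, -0.001, -0.0]
```

Request:
{"method": "jog_arm", "body": {"dp": [[0,0,0],[0,0,0]], "dr": [[0,0,0],[0,0,0]]}}

```text
t: 1.6
eef_pos: [0.4224, -0.0032, 0.287]
tcp_rot: [3.141, 0.0, -0.23]
ft_force: [0.1, -0.4, -0.6]
width: 0.0417
gripper_force: 0.0
```

Run:
```python
from h import *
s=manip.read_state();print(s["t"],s["eef_pos"],s["tcp_rot"],s["width"])
go(.4175,.119,.15,-.23)
```

```text
1.6 [ 0.42240622 -0.00320438  0.2869898 ] [ 3.14110549e+00  1.81075682e-04 -2.30085738e-01] 0.041703028823323475
dp [-33, -118, 137] dr [0.0, 0.0, -0.0]
```

Request:
{"method": "jog_arm", "body": {"dp": [[-16,-58,40],[-33,-118,90],[-33,-118,137],[-33,-118,137],[-33,-118,137]], "dr": [[0,0,0],[0,0,0],[0,0,0],[0,0,0],[0,0,0]]}}

```text
t: 2.22
eef_pos: [0.4181, 0.1184, 0.1509]
tcp_rot: [3.142, -0.0, -0.232]
ft_force: [0.3, 0.3, 1.2]
width: 0.0418
gripper_force: 0.0
```

Run:
```python
from h import *
f=manip.grab_frame("scene");im=f["img"][140:250,310:430]
cv2.imwrite("pics/s1.png",cv2.resize(im,None,fx=5,fy=5,interpolation=2)[:,:,::-1])
go(.4175,.119,.081,-.23)
```

```text
dp [-1, 0, 71] dr [-0.0, -0.002, -0.003]
```

View pics/s1.png

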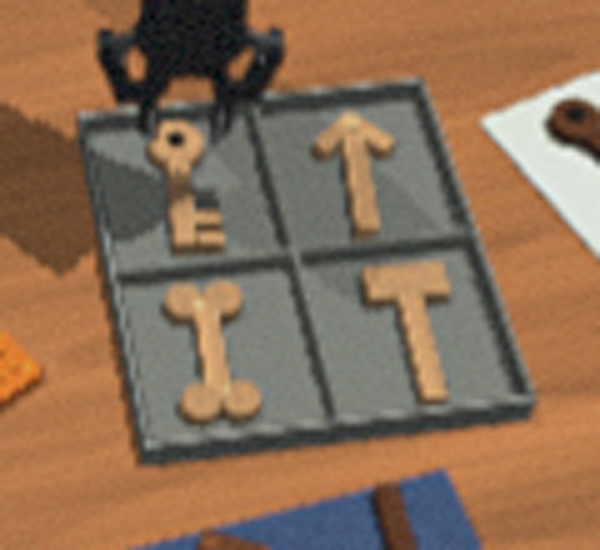

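The fingers (150,120 and 220,130 in the crop) straddle the key's line above it, so I'll descend and grip.

Request:
{"method": "jog_arm", "body": {"dp": [[0,0,35],[0,0,60],[0,0,71],[0,0,71]], "dr": [[0,0,0],[0,0,0],[0,0,0],[0,0,0]]}}

```text
t: 2.78
eef_pos: [0.418, 0.1191, 0.0799]
tcp_rot: [3.141, -0.001, -0.231]
ft_force: [0.0, 1.1, 0.2]
width: 0.0424
gripper_force: 0.0
```

Request:
{"method": "jog_arm", "body": {"dp": [[0,0,0],[0,0,0],[0,0,0],[0,0,0]], "dr": [[0,0,0],[0,0,0],[0,0,0],[0,0,0]], "grip": 5, "grip_force": 40}}

```text
t: 3.28
eef_pos: [0.4183, 0.1197, 0.0804]
tcp_rot: [-3.141, -0.002, -0.23]
ft_force: [-1.2, -1.5, 7.2]
width: 0.0167
gripper_force: 39.6
```

Request:
{"method": "jog_arm", "body": {"dp": [[0,0,-15],[0,0,-50],[0,0,-90],[0,0,-100]], "dr": [[0,0,0],[0,0,0],[0,0,0],[0,0,0]]}}

```text
t: 3.78
eef_pos: [0.4184, 0.1202, 0.1823]
tcp_rot: [-3.14, -0.005, -0.23]
ft_force: [0.9, 0.1, -0.0]
width: 0.0166
gripper_force: 39.4
```

Run:
```python
from h import *
s=manip.read_state();print(s["width"],s["gripper_force"])
go(.4475,-.2405,.15,-.155)
```

```text
0.016623403962289954 39.38835382461548
dp [110, 345, 32] dr [-0.001, -0.005, -0.075]
```

Request:
{"method": "jog_arm", "body": {"dp": [[15,45,0],[30,90,0],[45,140,0],[60,190,0],[76,240,0],[92,290,10],[110,345,22],[110,345,32],[110,345,32],[110,345,32]], "dr": [[0,0,0],[0,0,-0.02],[0,0,-0.04],[0,0,-0.06],[0,0,-0.075],[0,0,-0.075],[0,0,-0.075],[0,0,-0.075],[0,0,-0.075],[0,0,-0.075]]}}

```text
t: 5.03
eef_pos: [0.446, -0.2401, 0.1476]
tcp_rot: [-3.141, -0.0, -0.153]
ft_force: [-0.2, -0.1, -0.5]
width: 0.0167
gripper_force: 39.4
```

Run:
```python
from h import *
s=manip.read_state();print(s["width"],s["gripper_force"])
go(.4475,-.2405,.093,-.155)
f=manip.grab_frame("scene");g=manip.grab_frame("top")
a=cv2.resize(f["img"][150:250,210:310],None,fx=4,fy=4,interpolation=2);b=cv2.resize(g["img"][180:280,350:450],None,fx=4,fy=4,interpolation=2)
cv2.imwrite("pics/s2.png",np.hstack([a,b])[:,:,::-1])
```

```text
0.016714731781909204 39.36950147151947
dp [1, 0, 55] dr [-0.0, -0.0, 0.002]
```

View pics/s2.png

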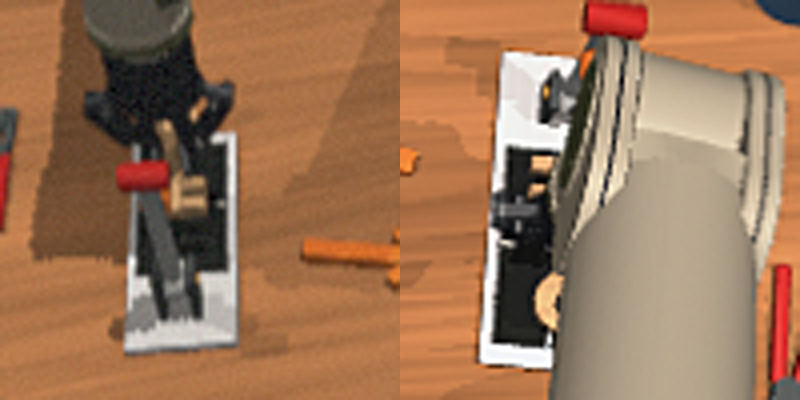

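The key is held level with its shank over the bed; the lever grip has not moved. Lowering.

Request:
{"method": "jog_arm", "body": {"dp": [[1,0,25],[1,0,45],[1,0,56],[1,0,56],[1,0,56]], "dr": [[0,0,0],[0,0,0],[0,0,0],[0,0,0],[0,0,0]]}}

```text
t: 5.75
eef_pos: [0.447, -0.2415, 0.0916]
tcp_rot: [3.141, -0.001, -0.155]
ft_force: [0.5, 0.3, -0.8]
width: 0.0169
gripper_force: 40.8
```

Request:
{"method": "jog_arm", "body": {"dp": [[0,0,0],[0,0,0],[0,0,0],[0,0,0]], "dr": [[0,0,0],[0,0,0],[0,0,0],[0,0,0]], "grip": 45}}

```text
t: 6.25
eef_pos: [0.4467, -0.2415, 0.0912]
tcp_rot: [3.142, -0.0, -0.155]
ft_force: [-0.7, -0.4, 0.2]
width: 0.0452
gripper_force: 0.0
```

Request:
{"method": "jog_arm", "body": {"dp": [[0,0,-20],[0,0,-60],[0,0,-100],[-30,0,-150],[-60,0,-190],[-60,0,-190]], "dr": [[0,0,0],[0,0,0],[0,0,0],[0,0,0],[0,0,0],[0,0,0]]}}

```text
t: 7.0
eef_pos: [0.3871, -0.2329, 0.2843]
tcp_rot: [3.138, -0.005, -0.157]
ft_force: [0.4, 0.6, 0.0]
width: 0.0448
gripper_force: 0.0
```

Run:
```python
from h import *
s=manip.read_state();print(s)
f=manip.grab_frame("scene");g=manip.grab_frame("top");np.save("s3.npy",f,allow_pickle=True);np.save("t3.npy",g,allow_pickle=True)
a=cv2.resize(f["img"][150:250,210:310],None,fx=4,fy=4,interpolation=2);b=cv2.resize(g["img"][180:280,350:450],None,fx=4,fy=4,interpolation=2)
cv2.imwrite("pics/s3.png",np.hstack([a,b])[:,:,::-1])
for n,h in(("s3",f),("t3",g)):
    hsv=cv2.cvtColor(h["img"],cv2.COLOR_RGB2HSV);m=(((hsv[...,0]<5)|(hsv[...,0]>175))&(hsv[...,1]>180)&(hsv[...,2]>90)).astype(np.uint8)
    N,l,st,c=cv2.connectedComponentsWithStats(m)
    print(n,[(st[i].tolist(),c[i].round(1).tolist()) for i in range(1,N) if st[i,4]>25])
```

```text
{'t': 7.0, 'joints': array([ 0.88394973, -0.02052292, -0.4347352 ,  1.90495276, -0.00689238,
        1.24969816, -1.2760218 ]), 'joint_vel': array([-0.01725202,  0.0743762 , -0.01327088,  0.02482075,  0.01853843,
       -0.05323999, -0.02708834]), 'effort': array([  0.58864357, -37.63293743,   0.57576712, -38.88428092,
        -0.30119011,   0.92159489,   0.51174056]), 'eef_pos': array([ 0.38707812, -0.23285929,  0.28433241]), 'tcp_rot': array([ 3.13797426, -0.00471992, -0.15664501]), 'ft_force': array([0.38071548, 0.6001046 , 0.01735331]), 'wrist_torque': array([-0.056051  , -0.00267518,  0.02433068]), 'gripper_force': 0.0, 'width': 0.04481036151495841}
s3 [([199, 189, 9, 18, 49], [203.0, 197.5]), ([208, 189, 4, 19, 50], [209.6, 198.0]), ([239, 190, 13, 8, 81], [245.1, 193.5])]
t3 [([556, 162, 7, 7, 36], [558.7, 165.2]), ([396, 180, 16, 10, 126], [403.7, 184.4])]
```

View pics/s3.png

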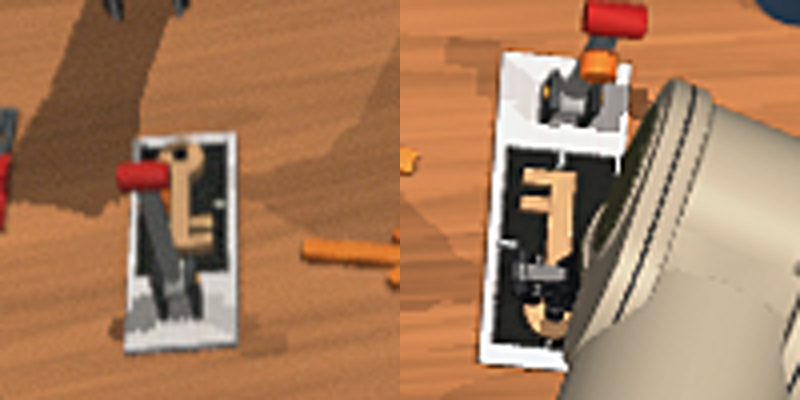

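The key lies on the rubber, shank over the marks and in line with the bed (top crop 562,215 along the bed axis). Next I measure the lever grip.

Run:
```python
from h import *
P=[]
for n,uv in(("s3",(245.1,193.5)),("t3",(403.7,184.4))):
    f=np.load(n+".npy",allow_pickle=True).item();a=cast(f,uv,0)[0];b=cast(f,uv,.5)[0];P.append((a,(b-a)/np.linalg.norm(b-a)))
(a,d),(b,e)=P
st=np.linalg.lstsq(np.c_[d,-e],b-a,rcond=None)[0];p,q=a+st[0]*d,b+st[1]*e;print("grip",p,q)
yaw=-.155;c=np.array([.4475,-.2405]);ux=np.array([np.cos(yaw),np.sin(yaw)]);uy=np.array([-ux[1],ux[0]])
g=(p+q)/2;print("bed frame",(g[:2]-c)@ux,(g[:2]-c)@uy,g[2]);L=np.array([(g[:2]-c)@ux-.11,g[2]-.055]);print("th",np.arctan2(L[1],-L[0]),np.linalg.norm(L))
# key check in top view
f=np.load("t3.npy",allow_pickle=True).item();hsv=cv2.cvtColor(f["img"],cv2.COLOR_RGB2HSV);m=((hsv[...,0]<25)&(hsv[...,1]>70)&(hsv[...,2]>110));w=np.zeros_like(m);w[218:268,377:395]=1;v,u=np.nonzero(m&w)
X=cast(f,np.c_[u,v],.032)[:,:2]-c;x,y=X@ux,X@uy
for k in np.arange(-.06,.07,.01):
    s=(x>=k)&(x<k+.01)
    if s.any():print("%.3f n%d %.4f %.4f"%(k+.005,s.sum(),y[s].min(),y[s].max()))
def B(bx,z):w=c+bx*ux;go(w[0],w[1],z,yaw)
B(.02,.38);B(.19,.38);B(.19,.27)
```

```text
grip [ 0.56933751 -0.25893977  0.2220146 ] [ 0.56915672 -0.26020885  0.2222361 ]
bed frame 0.1232322460931696 -5.0306201480161984e-05 0.22212534707484372
th 1.6498070805826173 0.16764836405869632
-0.055 n25 -0.0122 0.0204
-0.045 n13 -0.0120 0.0208
-0.015 n3 0.0025 0.0084
-0.005 n17 -0.0087 0.0063
0.005 n21 -0.0085 0.0069
0.015 n18 -0.0077 0.0076
0.025 n33 -0.0071 0.0293
0.035 n34 -0.0065 0.0297
0.045 n31 -0.0089 0.0278
0.055 n30 -0.0081 0.0283
dp [81, -1, -99] dr [0.001, -0.001, -0.001]
dp [251, -1, -99] dr [0.001, -0.001, -0.001]
dp [251, -1, 11] dr [0.001, -0.001, -0.001]
```

Request:
{"method": "jog_arm", "body": {"dp": [[10,0,-60],[30,0,-99],[80,0,-99],[135,0,-99],[190,0,-99],[251,0,-99],[251,0,-60],[251,0,-20],[251,0,6],[251,0,6]], "dr": [[0,0,0],[0,0,0],[0,0,0],[0,0,0],[0,0,0],[0,0,0],[0,0,0],[0,0,0],[0,0,0],[0,0,0]], "grip": 0}}

```text
t: 8.35
eef_pos: [0.6347, -0.2705, 0.2708]
tcp_rot: [-3.14, 0.006, -0.154]
ft_force: [-0.6, 0.0, 0.6]
width: 0.0
gripper_force: 0.0
```

Request:
{"method": "jog_arm", "body": {"dp": [[0,0,0],[0,0,0]], "dr": [[0,0,0],[0,0,0]]}}

```text
t: 8.6
eef_pos: [0.636, -0.271, 0.2765]
tcp_rot: [3.141, -0.002, -0.155]
ft_force: [-0.3, 0.2, 0.6]
width: -0.0
gripper_force: 0.0
```

```bash
cat >> h.py <<'E'
yaw=-.155;c=np.array([.4475,-.2405]);ux=np.array([np.cos(yaw),np.sin(yaw)])
def B(bx,z):w=c+bx*ux;go(w[0],w[1],z,yaw)
def bx():
    s=manip.read_state();print("bed x",(s["eef_pos"][:2]-c)@ux,"z",s["eef_pos"][2],"t",s["t"],s["width"],s["ft_force"])
E
python3 - <<'E'
from h import *
bx()
for th in(1.5,1.3,1.1,.9):
    g=.11-.165*np.cos(th),.055+.165*np.sin(th);print(th,g);B(g[0]+.012+.011,g[1]+.073-(.012 if th>1.2 else 0.004 if th>1 else 0))
E
```

```text
bed x 0.19091849870822314 z 0.27652862180951726 t 8.6 -2.43164488889802e-05 [-0.29456146  0.21468818  0.58149227]
1.5 (np.float64(0.09832836172482902), np.float64(0.21958667278966898))
dp [-70, -1, -4] dr [0.0, -0.002, -0.0]
1.3 (np.float64(0.06586269327694308), np.float64(0.21398710059383683))
dp [-102, -1, 1] dr [0.0, -0.002, -0.0]
1.1 (np.float64(0.035156639964779746), np.float64(0.20204921441013685))
dp [-133, -1, 5] dr [0.0, -0.002, -0.0]
0.9 (np.float64(0.007434355235340376), np.float64(0.18424894008853476))
dp [-161, -1, 19] dr [0.0, -0.002, -0.0]
```

Request:
{"method": "jog_arm", "body": {"dp": [[-25,0,0],[-45,0,0],[-58,0,-2],[-70,0,-4],[-86,0,-2],[-102,0,1],[-118,0,2],[-133,0,5],[-133,0,5]], "dr": [[0,0,0],[0,0,0],[0,0,0],[0,0,0],[0,0,0],[0,0,0],[0,0,0],[0,0,0],[0,0,0]]}}

```text
t: 9.72
eef_pos: [0.5034, -0.2507, 0.2705]
tcp_rot: [3.141, -0.0, -0.156]
ft_force: [0.1, -0.3, -0.0]
width: 0.0
gripper_force: 0.0
```

```bash
cat > lv.py <<'E'
from h import *
import sys
bx();f=manip.grab_frame("scene")
hsv=cv2.cvtColor(f["img"],cv2.COLOR_RGB2HSV);m=(((hsv[...,0]<5)|(hsv[...,0]>175))&(hsv[...,1]>180)&(hsv[...,2]>70)).astype(np.uint8);m[:,:222]=0;m[:,290:]=0
N,l,st,cc=cv2.connectedComponentsWithStats(m);i=1+np.argmax(st[1:,4]);print(st[i],cc[i])
a=cast(f,cc[i],0)[0];b=cast(f,cc[i],.5)[0]
A=np.array([(a[:2]-c)@ux,a[2]]);Bb=np.array([(b[:2]-c)@ux,b[2]])
th=np.linspace(-.1,2,2101);G=np.c_[.11-.165*np.cos(th),.055+.165*np.sin(th)]
d=(Bb-A)/np.linalg.norm(Bb-A);r=np.abs((G-A)@np.array([-d[1],d[0]]));k=[j for j in range(1,2100) if r[j]<r[j-1] and r[j]<=r[j+1] and r[j]<.004];print("theta",th[k],G[k])
cv2.imwrite("pics/"+sys.argv[1],cv2.resize(f["img"][120:250,190:330],None,fx=4,fy=4,interpolation=2)[:,:,::-1])
E
python3 lv.py s4.png
```

```text
bed x 0.05681739398057651 z 0.270547723579914 t 9.725 3.230430421877547e-05 [ 0.13557179 -0.27668285 -0.0047693 ]
[251 175   3   4   7] [251.57142857 176.42857143]
theta [0.299 1.131] [[-0.0476792   0.10360318]
 [ 0.03975039  0.20429834]]
```

View pics/s4.png

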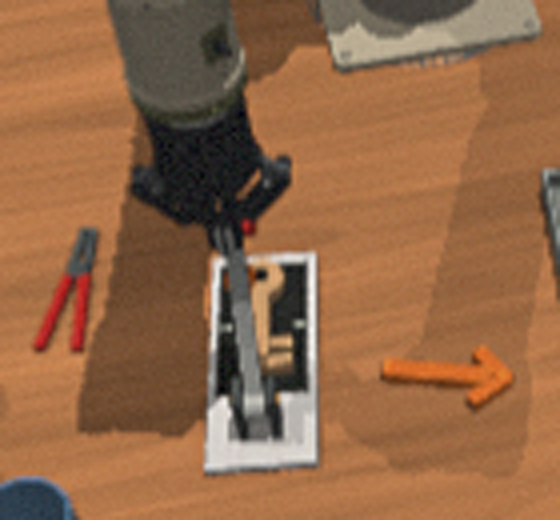

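The lever now stands at about 1.1 rad with the fingers behind the grip (246,226); next I go over the top of the grip and press it down along its arc.

Run:
```python
from h import *
for th in(1.13,1.05,.9,.75,.6,.45,.3,.15,.05,0):
    B(.11-.165*np.cos(th)+.005,.055+.165*np.sin(th)+.012+.073+(.008 if th==1.13 else 0))
```

```text
dp [-13, -1, -27] dr [0.001, -0.001, -0.001]
dp [-25, -1, -12] dr [0.001, -0.001, -0.001]
dp [-45, -1, 1] dr [0.001, -0.001, -0.001]
dp [-63, -1, 18] dr [0.001, -0.001, -0.001]
dp [-79, -1, 37] dr [0.001, -0.001, -0.001]
dp [-91, -1, 59] dr [0.001, -0.001, -0.001]
dp [-100, -1, 82] dr [0.001, -0.001, -0.001]
dp [-106, -1, 106] dr [0.001, -0.001, -0.001]
dp [-107, -1, 122] dr [0.001, -0.001, -0.001]
dp [-108, -1, 131] dr [0.001, -0.001, -0.001]
```

Request:
{"method": "jog_arm", "body": {"dp": [[5,0,-30],[-15,0,-30],[-25,-1,-12],[-45,-1,1],[-63,-1,18],[-79,-1,37],[-91,-1,59],[-100,-1,82],[-106,-1,106],[-106,-1,106]], "dr": [[0,0,0],[0,0,0],[0,0,0],[0,0,0],[0,0,0],[0,0,0],[0,0,0],[0,0,0],[0,0,0],[0,0,0]]}}

```text
t: 11.02
eef_pos: [0.3991, -0.2327, 0.1632]
tcp_rot: [-3.14, 0.002, -0.155]
ft_force: [-0.3, -0.8, 0.7]
width: -0.0001
gripper_force: 0.0
```

Request:
{"method": "jog_arm", "body": {"dp": [[-1,0,8],[-2,0,16],[-2,0,16]], "dr": [[0,0,0],[0,0,0],[0,0,0]]}}

```text
t: 11.4
eef_pos: [0.3974, -0.2327, 0.1478]
tcp_rot: [-3.141, 0.0, -0.155]
ft_force: [-0.3, -0.1, 0.9]
width: -0.0003
gripper_force: 0.0
```

```bash
python3 lv.py s5.png
```

```text
bed x -0.050723469490006085 z 0.1478092019807225 t 11.4 -0.0002505730999657034 [-0.25971137 -0.14870088  0.89264986]
[256 180   3   5  11] [257.18181818 181.72727273]
theta [0.05 1.35] [[-0.05479379  0.06324656]
 [ 0.0738639   0.21599435]]
```

View pics/s5.png

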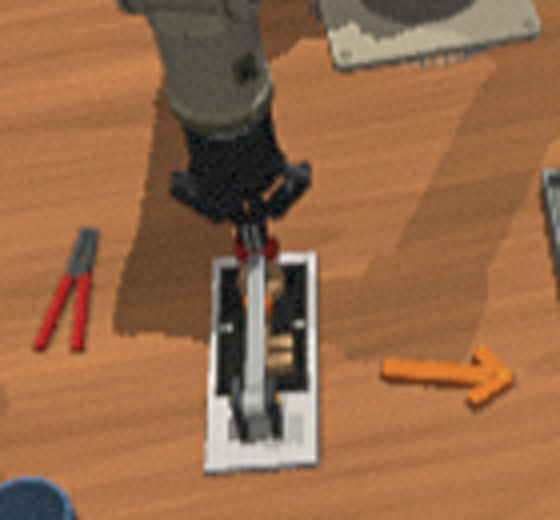

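The lever is down to about 0.05 rad with the fingertips on the grip (256,245). I press on gently, watching the force.

Request:
{"method": "jog_arm", "body": {"dp": [[0,0,4],[0,0,8],[0,0,8]], "dr": [[0,0,0],[0,0,0],[0,0,0]]}}

```text
t: 11.82
eef_pos: [0.3973, -0.2327, 0.1398]
tcp_rot: [-3.141, 0.0, -0.155]
ft_force: [0.2, -0.2, 0.0]
width: 0.0002
gripper_force: 0.0
```

Run:
```python
from h import *
bx()
```

```text
bed x -0.050769785190725045 z 0.13983664919658206 t 11.825 0.00016815081803187558 [ 0.20877346 -0.24553589  0.02548084]
```

Request:
{"method": "jog_arm", "body": {"dp": [[0,0,1],[0,0,2],[0,0,2]], "dr": [[0,0,0],[0,0,0],[0,0,0]]}}

```text
t: 12.2
eef_pos: [0.3974, -0.2328, 0.1382]
tcp_rot: [3.142, 0.0, -0.155]
ft_force: [-0.5, 0.4, 1.6]
width: -0.0001
gripper_force: 0.6
```

Request:
{"method": "jog_arm", "body": {"dp": [[0,0,1],[0,0,2],[0,0,2]], "dr": [[0,0,0],[0,0,0],[0,0,0]]}}

```text
t: 12.58
eef_pos: [0.3974, -0.2329, 0.1365]
tcp_rot: [3.141, 0.0, -0.155]
ft_force: [-4.3, 3.3, 9.4]
width: 0.0001
gripper_force: 4.9
```

```bash
python3 lv.py s6.png
```

```text
bed x -0.05068595571706391 z 0.13652751548116296 t 12.575 9.448501051371364e-05 [-4.34616288  3.26270997  9.37000698]
[256 182   3   4   9] [257.33333333 183.55555556]
theta [-0.017  1.406] [[-0.05497616  0.05219514]
 [ 0.08293152  0.21776455]]
```

Request:
{"method": "jog_arm", "body": {"dp": [[0,0,-10],[0,0,-50],[0,0,-110],[-10,0,-160],[-10,0,-180],[-10,0,-180]], "dr": [[0,0,0],[0,0,0],[0,0,0],[0,0,0],[0,0,0],[0,0,0]]}}

```text
t: 13.38
eef_pos: [0.3881, -0.2315, 0.3178]
tcp_rot: [3.14, -0.003, -0.155]
ft_force: [-0.9, 1.1, -0.7]
width: -0.0
gripper_force: 0.0
```

```bash
python3 lv.py s7.png
```

```text
bed x -0.060081706496976375 z 0.3177939734706707 t 13.375 -1.75715568797805e-05 [-0.93481115  1.1084894  -0.68861004]
[249 181  11   5  32] [254.25   182.6875]
theta [0.022 1.374] [[-0.05496007  0.05862971]
 [ 0.0777378   0.21681517]]
```

View pics/s7.png

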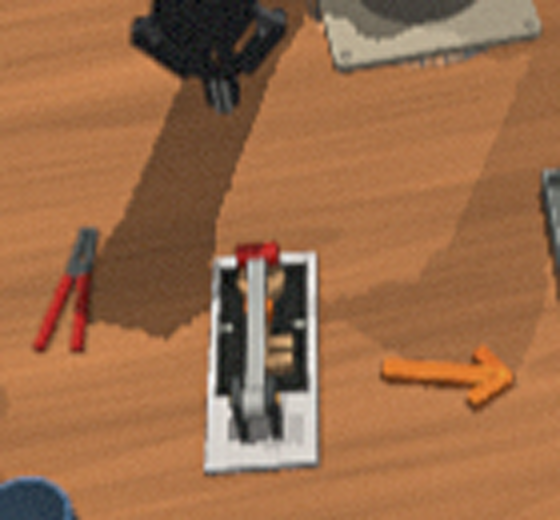

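The lever is down level (grip at 257,253), the key lies beneath in line with the bed, and the arm is clear. Handing in.

```bash
python3 -c "
from station import manip
print(manip.close_job())"
```

```text
the job is handed in; nothing more can be done
None
```

The sample was the key: its pale blank lies flat and in line on the bed, the lever is down on it (about 0.02 rad, pad force on release not measured directly), and the job was handed in at about 13.4 s; no verdict came back.

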